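# Sweep the pin tins into the desk tray

## Robot

A 6-joint arm with a two-finger parallel gripper is mounted at the origin on the work surface. World frame = base frame: x ahead of the robot, y to its left, z up, the work surface at z = 0. Lengths are in mm, angles in rad, forces in N, time in s.
With the tool pointing down it reaches from about 300 to 825 mm from the base axis. Payload 5.4 kg.
Tool frame: the origin (TCP) lies midway between the tips of the shut fingers; the grasp point (between the pads) lies robot.grip_point_offset behind it (robot.grip_point_offset is the distance from the TCP to the grasp point, in mm); z points along the fingers, y is the line along which they close (so a half turn about z gives the same grasp; the last joint's range is limited). The gripper opens to 92 mm and grips with 3 to 60 N. Pads are 20 mm wide; open, the fingers measure 128 mm over their backs; the gripper's body (75 mm by 189 mm) begins 69 mm behind the grasp point.
Start: joints at [-1.383, 0.158, 1.597, -0, 1.386, -0.21], TCP at [222.725, -530.094, 214.601] pointing down, gripper open.
Joint ranges: [-2.91, 2.91], [-0.94, 2.29], [0.18, 2.7], [-1.29, 4.43], [0.17, 2.64], [-3, 3]. Speed limits (rad/s): [2.57, 2.57, 3.14, 3.14, 3.14, 3.14].

## Interface

Orientations are given as a unit quaternion [x, y, z, w].
In Python, from workcell import robot gives the robot as it stands.
- The arm moves only by the tool play_rows, never from a script. Its argument "motion" is a list of rows, each an object of numbers: "dx", "dy", "dz": the shift along the tool's x, y, z in cm; "yaw": the turn about the tool's z in degrees; "jaw": the opening, from 0 (shut) to 1 (fully open). A call has exactly 10 rows; each row shifts and turns the commanded pose from where the row before left it, along the tool's axes as they then stand; what a row does not reach is not made up. A row lasts 1/12 s, in which the tool goes at most 41.7 mm and 7.16 degrees, less where a joint would pass 70% of its speed; a pose out of reach is approached as far as the arm can. A call is refused whole if a number of a shift passes 4.17 or a number of a turn 7.16, either way. A call with a gripper value outside its range is refused whole. The fingers move at their own pace and stop on an object; "grip_force" is the grip in N (left out, the last holds). Time passes only in rows, so rows that do not move let the fingers close, or fill a call up. It gives the time, the measured TCP pose, the force, the opening and the grip force at its end, in the units of the state.
- robot.get_state(): the state, without advancing time (a new reading comes with each control period).
- robot.capture(name): name is "scene" or "top" or "wrist"; returns a dict with "frame" (384x512x3 uint8, red, green, blue), "z_map" (384x512 float32, mm along the optical axis (not along the pixel's ray), 0 where there is no reading), "mtx" (3x3 intrinsics, pixels), "rvec" (rotation vector, rad) and "tvec" (3), from world to camera coordinates, as OpenCV has them. Camera axes: x right, y down, z forward; pixel columns grow to the right and rows downward; lengths in mm; the calibration is good to about 2 mm. A picture is of the moment at which its call begins.
- robot.sign_off(): hands the job in; it is judged then, once.
Trained networks look in a picture, given as the dict that the camera call returned (one of the last four; its "shot" number tells which), for a name from the list of things; names that differ only in an ending like _2 or _b are one class to them, and where a whole thing is asked for, a point or a joint stands for the part that bears it (a point fixed in the world has none). Each returns a list of dicts, best first, with "confidence" (0 to 1); they miss things now and then, are a little off and sometimes report something else, mostly with a low value. They report only what shows in the picture. A call takes as long as a camera call.
- robot.look_for(query, picture): "xy" ([column, row] in pixels, amid what is visible of it).
- robot.trace(query, picture): "pixels" (384x512 bool, what is visible of it) and "xy" ([column, row] in pixels, amid what is visible of it).
- robot.landmark_of(query, picture): "xy" ([column, row] in pixels: a listed point, or the origin of a listed thing).
The state is a dict: "time_s": time; "joint_pos": joint angles; "joint_velocities": joint speeds; "tau": joint torques, N m; "tool_pos": TCP position; "eef_rot": TCP orientation; "ft_force": force on the tool from outside, world axes, zero at the start; "ft_torque": the same for the moment, N m; "grip_width": finger opening in mm; "grasp_force": force on a finger pad.
Only numpy, scipy, OpenCV 4.12 (cv2) and the standard library are available. Lean on these libraries where they do the work, as an engineer would, in place of code of your own. Each camera call takes 0.05 s, during which the arm holds its last target. There are 200 camera calls.

## Task

Tidy the desk: sweep the three round pin tins across the desk top and in through the open side of the low desk tray, until each lies flat and wholly inside it. Only push them along with the fingers: do not lift a tin or turn it over, and leave the stapler, the mouse and the mug where they are.

Things in the scene. Friction and masses are not known exactly. Their poses are not given: they have to be found in the camera images.
- tin1: round flat pin tin, dark bare metal with a paler lid, 40 mm diameter, 18 mm tall, about 40 g, loose, standing flat on its base on the bare desk, slides when pushed; three alike, at least 85 mm apart centre to centre at the start. Origin: centre of the underside; z up
- tin2: round flat pin tin, dark bare metal with a paler lid, 40 mm diameter, 18 mm tall, about 40 g, loose, standing flat on its base on the bare desk, slides when pushed; three alike, at least 85 mm apart centre to centre at the start. Origin: centre of the underside; z up
- tin3: round flat pin tin, dark bare metal with a paler lid, 40 mm diameter, 18 mm tall, about 40 g, loose, standing flat on its base on the bare desk, slides when pushed; three alike, at least 85 mm apart centre to centre at the start. Origin: centre of the underside; z up
- tray: low dark steel desk tray, fixed to the desk, 190 mm (its x) by 135 mm (its y) outside; walls 32 mm tall and 5 mm thick on three sides (-x, +x and +y), the -y side fully open, inside 180 mm wide and 130 mm deep; its floor is a thin grey sheet level with the desk, with no lip to climb. It stands to the robot's left of the tins with the open side towards them, turned up to 0.3 rad either way. Origin: centre of the footprint, at desk height; z up
- tray_mouth (a point): middle of the tray's open side, at desk height, on the line that joins the ends of the two side walls; axes as the tray's: +y points into the tray, x along the opening (90 mm free to each side)
- stapler: desk stapler, black and grey, 125 x 36 mm, 53 mm tall, loose, on the far side of the tins, to be left alone. Origin: centre of the underside; x along its length
- mouse: black computer mouse, 108 x 58 mm, 34 mm tall, loose, on the robot's side of the tins, to be left alone. Origin: centre of the underside; x along its length
- mug: white mug, 82 mm diameter, 92 mm tall, with a handle, loose, beyond the tins on the far right, to be left alone. Origin: centre of the underside

How it is judged:
By the outcome, as a careful person would: the job done as asked, in the order asked, and still so for the second after the job is handed in, with the robot touching nothing.
It also fails if it takes over 58 s, if anything falls off the work surface, if the arm or the gripper's body presses on something with over 40 N, if the wrist force passes 120 N, or if a joint passes its speed limit or range.

## Working session

There is one attempt and no reset: what is moved stays moved. The work goes in short steps, Python scripts to look and compute and a tool call to move; the robot and the scene stay as the last step left them, time stands still between calls to the robot, and variables do not carry over. Pictures are saved under pics/ and viewed, at most 10 in all, crops included, and the job is handed in when it is done.

Besides the shell and the picture viewer there is one more tool, called after "Request:" as name(argument=value, ...) on one line, values as JSON. play_rows: Moves the arm, as the interface text tells. Its arguments: {"type":"object","properties":{"motion":{"type":"array","items":{"type":"object","properties":{"dx":{"type":"number"},"dy":{"type":"number"},"dz":{"type":"number"},"yaw":{"type":"number"},"jaw":{"type":"number"}}}},"grip_force":{"type":"number"}},"required":["motion"]}

```bash
mkdir -p pics; cat > h.py <<'E'
import numpy as np, cv2
from workcell import robot
def world(p,uv,z):
    R=cv2.Rodrigues(np.array(p["rvec"],float))[0]; t=np.array(p["tvec"],float).ravel()
    d=R.T@np.linalg.inv(p["mtx"])@np.array([uv[0],uv[1],1.]); c=-R.T@t
    return c+d*(z-c[2])/d[2]
def cloud(p,m):
    v,u=np.nonzero(m&(p["z_map"]>0)); d=p["z_map"][v,u]
    X=np.linalg.inv(p["mtx"])@np.vstack([u,v,np.ones_like(u)])*d
    R=cv2.Rodrigues(np.array(p["rvec"],float))[0]; t=np.array(p["tvec"],float).ravel()
    return ((X.T-t)@R)
def save(p,n): cv2.imwrite(f"pics/{n}.png",cv2.cvtColor(p["frame"],cv2.COLOR_RGB2BGR))
E
python3 - <<'E'
from h import *
np.set_printoptions(precision=1,suppress=True)
p=robot.capture("top"); save(p,"top0")
for q in ["tin1","tray","stapler","mouse","mug"]:
    for r in robot.trace(q,p)[:4]:
        c=cloud(p,r["pixels"]); top=c[c[:,2]>np.percentile(c[:,2],90)-4]
        print(q,round(r["confidence"],2),np.array(r["xy"]),"top",np.median(c[:,2]),(top[:,:2].min(0)+top[:,:2].max(0))/2,"ext",np.percentile(c,[2,98],axis=0).ravel())
        if q=="tray": print(cv2.minAreaRect(c[:,:2].astype(np.float32)))
for r in robot.landmark_of("tray_mouth",p)[:2]: print(r["confidence"],world(p,r["xy"],0))
for r in robot.landmark_of("tin1",p)[:4]: print(r["confidence"],world(p,r["xy"],0))
print(robot.get_state()["eef_rot"], robot.grip_point_offset)
E
```

```text
tin1 0.76 [350.6 185. ] top 18.094991026481953 [ 590.7 -211. ] ext [ 572.8 -227.1   10.2  608.9 -192.4   22.2]
tin1 0.6 [300.4 193.4] top 18.026656803412784 [569.9 -85.7] ext [ 552.8 -102.7   13.   587.4  -68.9   22.2]
tin1 0.55 [253.2 186.9] top 18.139230816048826 [596.1  27.6] ext [576.8   9.8  11.  612.8  46.1  22.4]
tray 0.49 [252.2 184.3] top 18.16736786961873 [594.9  30. ] ext [577.7  11.7  12.8 612.3  48.4  22.4]
((595.1152954101562, 30.504680633544922), (35.5892219543457, 37.88123321533203), 0.7541584372520447)
tray 0.48 [334.2 265.2] top 29.877975076044326 [ 397.1 -150.1] ext [ 370.3 -211.6    8.3  425.3 -109.8   36.5]
((398.0594482421875, -163.1583251953125), (110.16874694824219, 59.71843719482422), 89.03782653808594)
stapler 0.6 [296.7 147.2] top 46.854252889027485 [687.2 -79.1] ext [ 669.2 -135.     2.5  704.3  -20.3   53.7]
mouse 0.56 [335.1 264.7] top 30.249429092074898 [ 397.1 -150.1] ext [ 368.8 -210.3   11.4  425.2 -110.1   36.6]
mug 0.73 [371.8 117.3] top 42.17064441805576 [ 748.4 -257.2] ext [ 708.5 -295.     0.9  789.9 -217.5   93.8]
mug 0.49 [157.6 183.2] top 0.7598928987198188 [601.2 261.1] ext [510.5 195.   -4.3 695.7 331.1  32.7]
0.92 [595.8 193.8   0. ]
0.77 [594.6  31.6   0. ]
0.74 [ 590.7 -216.5    0. ]
0.48 [570.3 -82.4   0. ]
[ 1.   0.2 -0.  -0. ] 18.700000000000003
```

View pics/top0.png

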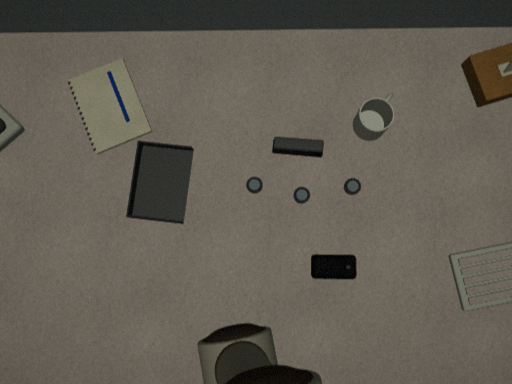

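The top picture shows the tins at about (254,185), (302,195) and (352,186). The tray is at (160,182) with its open side facing right, the stapler at (298,147), the mouse at (333,266) and the mug at (375,115). The network's "mug" at (157,183) is actually the tray. Next I fit the tray pose from its wall points and work out the pushes.

```bash
cat >> h.py <<'E'
def tray(p):
    m=np.zeros((384,512),bool); m[120:245,105:215]=True
    c=cloud(p,m); w=c[(c[:,2]>24)&(c[:,2]<42)][:,:2]
    (cx,cy),(a,b),_=r=cv2.minAreaRect(w.astype(np.float32))
    bx=cv2.boxPoints(r); return r,bx,w
E
python3 - <<'E'
from h import *
np.set_printoptions(precision=2,suppress=True)
p=robot.capture("top"); r,bx,w=tray(p); print(r,bx,len(w))
s=robot.get_state(); from scipy.spatial.transform import Rotation as R
M=R.from_quat(s["eef_rot"]).as_matrix(); print(s["tool_pos"],M, np.degrees(np.arctan2(M[1,0],M[0,0])))
E
```

```text
((602.8981323242188, 260.99481201171875), (135.65591430664062, 190.6571502685547), 83.44281768798828) [[500.45 204.5 ]
 [689.86 182.72]
 [705.35 317.49]
 [515.94 339.27]] 458
[ 222.72 -530.04  214.52] [[ 0.92  0.39 -0.  ]
 [ 0.39 -0.92  0.  ]
 [ 0.   -0.   -1.  ]] 22.791816147076208
```

Request:
play_rows(motion=[{"yaw": -6.1,"dz": 1,"jaw": 0.26},{"yaw": -6.1,"dz": 1,"jaw": 0.26},{"yaw": -6.1,"dz": 1,"jaw": 0.26},{"yaw": -6.1,"dz": 1,"jaw": 0.26},{"yaw": -6.1,"dz": 1,"jaw": 0.26},{"yaw": -6.1,"dz": 1,"jaw": 0.26},{"yaw": -6.1,"dz": 1,"jaw": 0.26},{"yaw": -6.1,"dz": 1,"jaw": 0.26},{"yaw": -6.1,"dz": 1,"jaw": 0.26},{"yaw": -5.7,"dz": 1,"jaw": 0.26}])

```text
schema error: expected keys dx, dy, dz, yaw, jaw
```

```bash
cat >> h.py <<'E'
from scipy.spatial.transform import Rotation as Rt
C=np.array([603,261.]); Y=np.array([.1142,.9934]); X=np.array([.9934,-.1142])
def loc(q): d=np.asarray(q)[:2]-C; return np.array([d@X,d@Y])
def where():
    s=robot.get_state(); M=Rt.from_quat(s["eef_rot"]).as_matrix()
    print("t %.2f"%s["time_s"],"loc",loc(s["tool_pos"]).round(1),"z %.1f"%s["tool_pos"][2],"ang %.1f"%np.degrees(np.arctan2(M[1,0],M[0,0])),"tilt",M[2].round(3),"F",np.round(s["ft_force"],1),"w %.1f"%s["grip_width"],"j",np.round(s["joint_pos"],2))
def tins(p):
    for r in robot.trace("tin1",p)[:5]:
        c=cloud(p,r["pixels"]); t=c[(c[:,2]>13)&(c[:,2]<23)]
        if len(t): print("tin %.2f"%r["confidence"],loc((t.min(0)+t.max(0))[:2]/2).round(1),"n",len(t),"med z %.1f"%np.median(c[:,2]))
E
python3 -c "
from h import *
where()"
```

```text
t 0.45 loc [-287.4 -829.2] z 214.5 ang 22.8 tilt [ 0. -0. -1.] F [ 0.1 -0.2 -0.1] w 91.8 j [-1.38  0.16  1.6  -0.    1.39 -0.21]
```

Request:
play_rows(motion=[{"dx": 0,"dy": 0,"dz": 1,"yaw": -6.1,"jaw": 0.26},{"dx": 0,"dy": 0,"dz": 1,"yaw": -6.1,"jaw": 0.26},{"dx": 0,"dy": 0,"dz": 1,"yaw": -6.1,"jaw": 0.26},{"dx": 0,"dy": 0,"dz": 1,"yaw": -6.1,"jaw": 0.26},{"dx": 0,"dy": 0,"dz": 1,"yaw": -6.1,"jaw": 0.26},{"dx": 0,"dy": 0,"dz": 1,"yaw": -6.1,"jaw": 0.26},{"dx": 0,"dy": 0,"dz": 1,"yaw": -6.1,"jaw": 0.26},{"dx": 0,"dy": 0,"dz": 1,"yaw": -6.1,"jaw": 0.26},{"dx": 0,"dy": 0,"dz": 1,"yaw": -6.1,"jaw": 0.26},{"dx": 0,"dy": 0,"dz": 1,"yaw": -5.7,"jaw": 0.26}])

```text
time_s: 1.28
tool_pos: [222.7, -530.1, 114.2]
eef_rot: [0.745, 0.667, -0.0, 0.0]
ft_force: [-0.8, -0.1, -0.1]
grip_width: 27.2
grasp_force: 0.0
```

```bash
python3 -c "
from h import *
where()"
```

```text
t 1.28 loc [-287.4 -829.3] z 114.2 ang 83.7 tilt [-0.  0. -1.] F [-0.8 -0.1 -0.1] w 27.2 j [-1.38  0.25  1.69  0.    1.19 -1.27]
```

Request:
play_rows(motion=[{"dx": 2.77,"dy": 1.53,"dz": 0,"yaw": 0,"jaw": 0.26},{"dx": 2.77,"dy": 1.53,"dz": 0,"yaw": 0,"jaw": 0.26},{"dx": 2.77,"dy": 1.53,"dz": 0,"yaw": 0,"jaw": 0.26},{"dx": 2.77,"dy": 1.53,"dz": 0,"yaw": 0,"jaw": 0.26},{"dx": 2.77,"dy": 1.53,"dz": 0,"yaw": 0,"jaw": 0.26},{"dx": 2.77,"dy": 1.53,"dz": 0,"yaw": 0,"jaw": 0.26},{"dx": 2.77,"dy": 1.53,"dz": 0,"yaw": 0,"jaw": 0.26},{"dx": 2.77,"dy": 1.53,"dz": 0,"yaw": 0,"jaw": 0.26},{"dx": 2.77,"dy": 1.53,"dz": 0,"yaw": 0,"jaw": 0.26},{"dx": 2.77,"dy": 1.53,"dz": 0,"yaw": 0,"jaw": 0.26}])

```text
time_s: 2.12
tool_pos: [407.4, -271.3, 114.9]
eef_rot: [0.747, 0.665, 0.0, 0.0]
ft_force: [1.2, -0.1, -0.1]
grip_width: 23.8
grasp_force: 0.0
```

Request:
play_rows(motion=[{"dx": 2.77,"dy": 1.53,"dz": 0,"yaw": 0,"jaw": 0.26},{"dx": 2.77,"dy": 1.53,"dz": 0,"yaw": 0,"jaw": 0.26},{"dx": 2.77,"dy": 1.53,"dz": 0,"yaw": 0,"jaw": 0.26},{"dx": 2.77,"dy": 1.53,"dz": 0,"yaw": 0,"jaw": 0.26},{"dx": 2.77,"dy": 1.53,"dz": 0,"yaw": 0,"jaw": 0.26},{"dx": 2.77,"dy": 1.53,"dz": 0,"yaw": 0,"jaw": 0.26},{"dx": 2.77,"dy": 1.53,"dz": 0,"yaw": 0,"jaw": 0.26},{"dx": 2.77,"dy": 1.53,"dz": 0,"yaw": 0,"jaw": 0.26},{"dx": 2.77,"dy": 1.53,"dz": 0,"yaw": 0,"jaw": 0.26},{"dx": 2.77,"dy": 1.53,"dz": 0,"yaw": 0,"jaw": 0.26}])

```text
time_s: 2.95
tool_pos: [591.2, -13.5, 114.7]
eef_rot: [0.747, 0.665, 0.0, 0.0]
ft_force: [0.4, -1.0, -0.2]
grip_width: 23.9
grasp_force: 0.0
```

```bash
python3 -c "
from h import *
where(); p=robot.capture('wrist'); save(p,'w0'); tins(p)"
```

```text
t 2.95 loc [  19.7 -274. ] z 114.7 ang 83.4 tilt [-0.  0. -1.] F [ 0.4 -1.  -0.2] w 23.9 j [-0.23  0.29  1.64 -0.    1.2  -0.11]
tin 0.96 [  39.6 -466.8] n 899 med z 18.2
tin 0.92 [  10.1 -348.6] n 945 med z 18.2
tin 0.92 [  16.5 -231.4] n 1987 med z 18.4
```

View pics/w0.png

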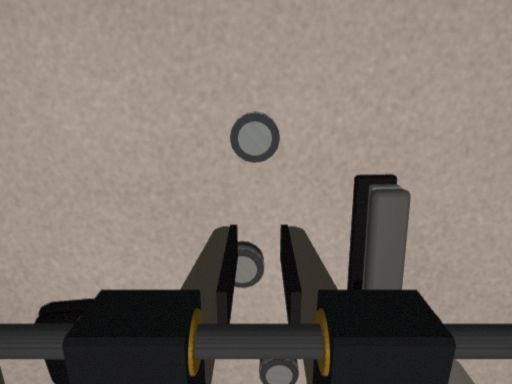

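The wrist picture shows the first tin dead ahead at (255,137), with the other two behind at (243,265) and (279,370). The measured positions agree with the top view, so I lower and push.

Request:
play_rows(motion=[{"dx": 0,"dy": 0,"dz": 1.08,"yaw": 0,"jaw": 0.26},{"dx": 0,"dy": 0,"dz": 1.08,"yaw": 0,"jaw": 0.26},{"dx": 0,"dy": 0,"dz": 1.08,"yaw": 0,"jaw": 0.26},{"dx": 0,"dy": 0,"dz": 1.08,"yaw": 0,"jaw": 0.26},{"dx": 0,"dy": 0,"dz": 1.08,"yaw": 0,"jaw": 0.26},{"dx": 0,"dy": 0,"dz": 1.08,"yaw": 0,"jaw": 0.26},{"dx": 0,"dy": 0,"dz": 1.08,"yaw": 0,"jaw": 0.26},{"dx": 0,"dy": 0,"dz": 1.08,"yaw": 0,"jaw": 0.26},{"dx": 0,"dy": 0,"dz": 1.08,"yaw": 0,"jaw": 0.26},{"dx": 0,"dy": 0,"dz": 1.08,"yaw": 0,"jaw": 0.26}])

```text
time_s: 3.88
tool_pos: [590.4, -15.0, 5.5]
eef_rot: [0.747, 0.665, 0.0, 0.0]
ft_force: [-0.2, 0.1, 0.2]
grip_width: 24.1
grasp_force: 0.0
```

Request:
play_rows(motion=[{"dx": 0.8,"dy": 0,"dz": 0,"yaw": 0,"jaw": 0.26},{"dx": 0.8,"dy": 0,"dz": 0,"yaw": 0,"jaw": 0.26},{"dx": 0.8,"dy": 0,"dz": 0,"yaw": 0,"jaw": 0.26},{"dx": 1.2,"dy": 0.1,"dz": 0,"yaw": 0,"jaw": 0.26},{"dx": 1.2,"dy": 0.1,"dz": 0,"yaw": 0,"jaw": 0.26},{"dx": 1.2,"dy": 0.1,"dz": 0,"yaw": 0,"jaw": 0.26},{"dx": 1.2,"dy": 0.1,"dz": 0,"yaw": 0,"jaw": 0.26},{"dx": 1.2,"dy": 0.1,"dz": 0,"yaw": 0,"jaw": 0.26},{"dx": 1.2,"dy": 0.1,"dz": 0,"yaw": 0,"jaw": 0.26},{"dx": 1.2,"dy": 0.1,"dz": 0,"yaw": 0,"jaw": 0.26}])

```text
time_s: 4.72
tool_pos: [610.1, 92.8, 6.7]
eef_rot: [0.747, 0.665, 0.0, 0.0]
ft_force: [-1.0, -0.7, -0.8]
grip_width: 23.7
grasp_force: 0.2
```

```bash
python3 -c "
from h import *
where(); p=robot.capture('top'); tins(p);p=robot.capture('wrist'); save(p,'w1'); tins(p)"
```

```text
t 4.72 loc [  26.2 -166.2] z 6.7 ang 83.4 tilt [ 0.  0. -1.] F [-1.  -0.7 -0.8] w 23.7 j [-0.04  0.5   1.61 -0.    1.03  0.07]
tin 0.77 [   7.3 -350.7] n 195 med z 17.8
tin 0.69 [  41.5 -468.5] n 196 med z 17.9
tin 0.77 [  26.7 -137.4] n 4851 med z 18.4
```

View pics/w1.png

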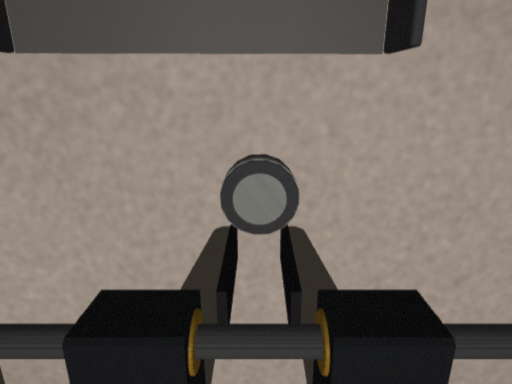

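The picture shows the tin nested squarely between the fingertips at (260,195), with the tray mouth ahead along row 50. I continue the push.

Request:
play_rows(motion=[{"dx": 1.2,"dy": 0.15,"dz": 0,"yaw": 0,"jaw": 0.26},{"dx": 1.2,"dy": 0.15,"dz": 0,"yaw": 0,"jaw": 0.26},{"dx": 1.2,"dy": 0.15,"dz": 0,"yaw": 0,"jaw": 0.26},{"dx": 1.2,"dy": 0.15,"dz": 0,"yaw": 0,"jaw": 0.26},{"dx": 1.2,"dy": 0.15,"dz": 0,"yaw": 0,"jaw": 0.26},{"dx": 1.2,"dy": 0.15,"dz": 0,"yaw": 0,"jaw": 0.26},{"dx": 1.2,"dy": 0.15,"dz": 0,"yaw": 0,"jaw": 0.26},{"dx": 1.2,"dy": 0.15,"dz": 0,"yaw": 0,"jaw": 0.26},{"dx": 1.2,"dy": 0.15,"dz": 0,"yaw": 0,"jaw": 0.26},{"dx": 1.2,"dy": 0.15,"dz": 0,"yaw": 0,"jaw": 0.26}])

```text
time_s: 5.75
tool_pos: [638.8, 210.2, 6.6]
eef_rot: [0.747, 0.665, -0.0, -0.0]
ft_force: [0.3, -1.4, 1.0]
grip_width: 23.8
grasp_force: 0.1
```

Request:
play_rows(motion=[{"dx": 0.9,"dy": 0.1,"dz": 0,"yaw": 0,"jaw": 0.26},{"dx": 0.9,"dy": 0.1,"dz": 0,"yaw": 0,"jaw": 0.26},{"dx": 0.9,"dy": 0.1,"dz": 0,"yaw": 0,"jaw": 0.26},{"dx": 0.8,"dy": 0.1,"dz": 0,"yaw": 0,"jaw": 0.26},{"dx": 0.6,"dy": 0,"dz": 0,"yaw": 0,"jaw": 0.26},{"dx": 0.5,"dy": 0,"dz": 0,"yaw": 0,"jaw": 0.26},{"dx": 0.4,"dy": 0,"dz": 0,"yaw": 0,"jaw": 0.26},{"dx": 0.2,"dy": 0,"dz": 0,"yaw": 0,"jaw": 0.26},{"dx": 0,"dy": 0,"dz": 0,"yaw": 0,"jaw": 0.26},{"dx": 0,"dy": 0,"dz": 0,"yaw": 0,"jaw": 0.26}])

```text
time_s: 6.58
tool_pos: [648.4, 260.0, 6.6]
eef_rot: [0.747, 0.665, -0.0, -0.0]
ft_force: [-0.2, -0.1, -0.0]
grip_width: 24.0
grasp_force: 0.0
```

```bash
python3 -c "
from h import *
where(); p=robot.capture('top'); tins(p);p=robot.capture('wrist'); tins(p)"
```

```text
t 6.58 loc [45.3  4.2] z 6.6 ang 83.4 tilt [-0. -0. -1.] F [-0.2 -0.1 -0. ] w 24.0 j [ 0.21  0.68  1.34 -0.    1.12  0.32]
tin 0.55 [  41.8 -469.6] n 210 med z 18.0
tin 0.46 [   7.5 -349.5] n 210 med z 17.8
tin 0.65 [45.5 30.3] n 4805 med z 18.4
```

Request:
play_rows(motion=[{"dx": -2,"dy": 0,"dz": 0,"yaw": 0,"jaw": 0.26},{"dx": -1,"dy": 0,"dz": -3.2,"yaw": 0,"jaw": 0.26},{"dx": -1,"dy": 0,"dz": -3.2,"yaw": 0,"jaw": 0.26},{"dx": -3.6,"dy": -0.4,"dz": 0,"yaw": 0,"jaw": 0.26},{"dx": -3.6,"dy": -0.4,"dz": 0,"yaw": 0,"jaw": 0.26},{"dx": -3.6,"dy": -0.4,"dz": 0,"yaw": 0,"jaw": 0.26},{"dx": -3.6,"dy": -0.4,"dz": 0,"yaw": 0,"jaw": 0.26},{"dx": -3.6,"dy": -0.4,"dz": 0,"yaw": 0,"jaw": 0.26},{"dx": -3.6,"dy": -0.4,"dz": 0,"yaw": 0,"jaw": 0.26},{"dx": -3.6,"dy": -0.4,"dz": 0,"yaw": 0,"jaw": 0.26}])

```text
time_s: 7.62
tool_pos: [586.4, -28.4, 70.8]
eef_rot: [0.747, 0.665, 0.0, 0.0]
ft_force: [1.0, -0.6, 0.1]
grip_width: 23.9
grasp_force: 0.0
```

Request:
play_rows(motion=[{"dx": -2.6,"dy": -0.25,"dz": 0,"yaw": 0,"jaw": 0.26},{"dx": -2.6,"dy": -0.25,"dz": 0,"yaw": 0,"jaw": 0.26},{"dx": -2.6,"dy": -0.25,"dz": 0,"yaw": 0,"jaw": 0.26},{"dx": -2.6,"dy": -0.25,"dz": 0,"yaw": 0,"jaw": 0.26},{"dx": 0,"dy": 0,"dz": 0,"yaw": 0,"jaw": 0.26},{"dx": 0,"dy": 0,"dz": 0,"yaw": 0,"jaw": 0.26},{"dx": 0,"dy": 0,"dz": 1,"yaw": 0,"jaw": 0.26},{"dx": 0,"dy": 0,"dz": 1,"yaw": 0,"jaw": 0.26},{"dx": 0,"dy": 0,"dz": 1,"yaw": 0,"jaw": 0.26},{"dx": 0,"dy": 0,"dz": 1,"yaw": 0,"jaw": 0.26}])

```text
time_s: 8.45
tool_pos: [564.6, -127.6, 28.8]
eef_rot: [0.746, 0.666, -0.0, -0.001]
ft_force: [-0.3, 0.5, 0.4]
grip_width: 23.7
grasp_force: 0.0
```

```bash
python3 -c "
from h import *
where(); p=robot.capture('top'); tins(p);p=robot.capture('wrist'); tins(p)"
```

```text
t 8.45 loc [   6.3 -390.4] z 28.8 ang 83.5 tilt [ 0.001 -0.002 -1.   ] F [-0.3  0.5  0.4] w 23.7 j [-0.43  0.38  1.72  0.    1.04 -0.32]
tin 0.77 [47.5 30.3] n 186 med z 17.9
tin 0.55 [   4.2 -355.8] n 51 med z 18.1
tin 0.90 [   4.5 -349.8] n 4095 med z 18.4
tin 0.61 [ 113.8 -375. ] n 415 med z 32.3
tin 0.56 [  30.3 -484.6] n 62 med z 17.8
```

Request:
play_rows(motion=[{"dx": 0,"dy": 0,"dz": 0.8,"yaw": 0,"jaw": 0.26},{"dx": 0,"dy": 0,"dz": 0.8,"yaw": 0,"jaw": 0.26},{"dx": 0,"dy": 0,"dz": 0.8,"yaw": 0,"jaw": 0.26},{"dx": 0.8,"dy": 0,"dz": 0,"yaw": 0,"jaw": 0.26},{"dx": 0.8,"dy": 0,"dz": 0,"yaw": 0,"jaw": 0.26},{"dx": 0.8,"dy": 0,"dz": 0,"yaw": 0,"jaw": 0.26},{"dx": 1.3,"dy": -0.18,"dz": 0,"yaw": 0,"jaw": 0.26},{"dx": 1.3,"dy": -0.18,"dz": 0,"yaw": 0,"jaw": 0.26},{"dx": 1.3,"dy": -0.18,"dz": 0,"yaw": 0,"jaw": 0.26},{"dx": 1.3,"dy": -0.18,"dz": 0,"yaw": 0,"jaw": 0.26}])

```text
time_s: 9.48
tool_pos: [566.8, -50.8, 6.9]
eef_rot: [0.746, 0.665, 0.0, 0.0]
ft_force: [-0.4, -1.1, 0.0]
grip_width: 23.8
grasp_force: 0.2
```

Request:
play_rows(motion=[{"dx": 1.3,"dy": -0.18,"dz": 0,"yaw": 0,"jaw": 0.26},{"dx": 1.3,"dy": -0.18,"dz": 0,"yaw": 0,"jaw": 0.26},{"dx": 1.3,"dy": -0.18,"dz": 0,"yaw": 0,"jaw": 0.26},{"dx": 1.3,"dy": -0.18,"dz": 0,"yaw": 0,"jaw": 0.26},{"dx": 1.3,"dy": -0.18,"dz": 0,"yaw": 0,"jaw": 0.26},{"dx": 1.3,"dy": -0.18,"dz": 0,"yaw": 0,"jaw": 0.26},{"dx": 1.3,"dy": -0.18,"dz": 0,"yaw": 0,"jaw": 0.26},{"dx": 1.3,"dy": -0.18,"dz": 0,"yaw": 0,"jaw": 0.26},{"dx": 1.3,"dy": -0.18,"dz": 0,"yaw": 0,"jaw": 0.26},{"dx": 1.3,"dy": -0.18,"dz": 0,"yaw": 0,"jaw": 0.26}])

```text
time_s: 10.32
tool_pos: [563.8, 80.0, 6.6]
eef_rot: [0.747, 0.665, -0.0, -0.0]
ft_force: [-0.7, -0.6, -0.3]
grip_width: 23.9
grasp_force: 0.2
```

```bash
python3 -c "
from h import *
where(); p=robot.capture('wrist'); tins(p)"
```

```text
t 10.32 loc [ -18.3 -184.3] z 6.6 ang 83.4 tilt [ 0. -0. -1.] F [-0.7 -0.6 -0.3] w 23.9 j [-0.07  0.4   1.76  0.    0.99  0.04]
tin 0.78 [ -18.1 -158.9] n 4788 med z 18.4
```

Request:
play_rows(motion=[{"dx": 1.2,"dy": -0.18,"dz": 0,"yaw": 0,"jaw": 0.26},{"dx": 1.2,"dy": -0.18,"dz": 0,"yaw": 0,"jaw": 0.26},{"dx": 1.2,"dy": -0.18,"dz": 0,"yaw": 0,"jaw": 0.26},{"dx": 1.2,"dy": -0.18,"dz": 0,"yaw": 0,"jaw": 0.26},{"dx": 1.2,"dy": -0.18,"dz": 0,"yaw": 0,"jaw": 0.26},{"dx": 1.2,"dy": -0.18,"dz": 0,"yaw": 0,"jaw": 0.26},{"dx": 1.2,"dy": -0.18,"dz": 0,"yaw": 0,"jaw": 0.26},{"dx": 1.2,"dy": -0.18,"dz": 0,"yaw": 0,"jaw": 0.26},{"dx": 1.2,"dy": -0.18,"dz": 0,"yaw": 0,"jaw": 0.26},{"dx": 1.2,"dy": -0.18,"dz": 0,"yaw": 0,"jaw": 0.26}])

```text
time_s: 11.25
tool_pos: [559.7, 201.2, 6.6]
eef_rot: [0.747, 0.665, 0.0, 0.0]
ft_force: [-0.1, 0.1, -1.0]
grip_width: 24.0
grasp_force: 0.1
```

Request:
play_rows(motion=[{"dx": 1.1,"dy": -0.15,"dz": 0,"yaw": 0,"jaw": 0.26},{"dx": 1.1,"dy": -0.15,"dz": 0,"yaw": 0,"jaw": 0.26},{"dx": 1.1,"dy": -0.15,"dz": 0,"yaw": 0,"jaw": 0.26},{"dx": 1.0,"dy": -0.15,"dz": 0,"yaw": 0,"jaw": 0.26},{"dx": 0.9,"dy": -0.15,"dz": 0,"yaw": 0,"jaw": 0.26},{"dx": 0.7,"dy": -0.1,"dz": 0,"yaw": 0,"jaw": 0.26},{"dx": 0.5,"dy": 0,"dz": 0,"yaw": 0,"jaw": 0.26},{"dx": 0.3,"dy": 0,"dz": 0,"yaw": 0,"jaw": 0.26},{"dx": 0.2,"dy": 0,"dz": 0,"yaw": 0,"jaw": 0.26},{"dx": 0,"dy": 0,"dz": 0,"yaw": 0,"jaw": 0.26}])

```text
time_s: 12.08
tool_pos: [559.4, 269.6, 6.6]
eef_rot: [0.747, 0.665, 0.0, 0.0]
ft_force: [-0.0, 0.1, -0.9]
grip_width: 24.1
grasp_force: 0.0
```

```bash
python3 -c "
from h import *
where(); p=robot.capture('top'); tins(p); p=robot.capture('wrist'); tins(p)"
```

```text
t 12.08 loc [-44.3   3.6] z 6.6 ang 83.4 tilt [ 0.  0. -1.] F [-0.   0.1 -0.9] w 24.1 j [0.25 0.51 1.6  0.   1.03 0.37]
tin 0.81 [  41.9 -469.7] n 205 med z 17.9
tin 0.83 [-44.2  29.2] n 4819 med z 18.4
tin 0.65 [45.2 30.4] n 4966 med z 18.2
```

Request:
play_rows(motion=[{"dx": -2,"dy": 0,"dz": 0,"yaw": 0,"jaw": 0.26},{"dx": -1,"dy": 0,"dz": -3.2,"yaw": 0,"jaw": 0.26},{"dx": -1,"dy": 0,"dz": -3.2,"yaw": 0,"jaw": 0.26},{"dx": -3.4,"dy": 0.61,"dz": 0,"yaw": 0,"jaw": 0.26},{"dx": -3.4,"dy": 0.61,"dz": 0,"yaw": 0,"jaw": 0.26},{"dx": -3.4,"dy": 0.61,"dz": 0,"yaw": 0,"jaw": 0.26},{"dx": -3.4,"dy": 0.61,"dz": 0,"yaw": 0,"jaw": 0.26},{"dx": -3.4,"dy": 0.61,"dz": 0,"yaw": 0,"jaw": 0.26},{"dx": -3.4,"dy": 0.61,"dz": 0,"yaw": 0,"jaw": 0.26},{"dx": -3.4,"dy": 0.61,"dz": 0,"yaw": 0,"jaw": 0.26}])

```text
time_s: 13.12
tool_pos: [569.5, -13.5, 70.8]
eef_rot: [0.747, 0.665, 0.0, 0.0]
ft_force: [1.0, 0.5, -0.2]
grip_width: 24.1
grasp_force: 0.0
```

Request:
play_rows(motion=[{"dx": -3.4,"dy": 0.61,"dz": 0,"yaw": 0,"jaw": 0.26},{"dx": -3.4,"dy": 0.61,"dz": 0,"yaw": 0,"jaw": 0.26},{"dx": -3.4,"dy": 0.61,"dz": 0,"yaw": 0,"jaw": 0.26},{"dx": -3.4,"dy": 0.61,"dz": 0,"yaw": 0,"jaw": 0.26},{"dx": -3.4,"dy": 0.61,"dz": 0,"yaw": 0,"jaw": 0.26},{"dx": -3.4,"dy": 0.61,"dz": 0,"yaw": 0,"jaw": 0.26},{"dx": -3.4,"dy": 0.61,"dz": 0,"yaw": 0,"jaw": 0.26},{"dx": 0,"dy": 0,"dz": 0,"yaw": 0,"jaw": 0.26},{"dx": 0,"dy": 0,"dz": 1,"yaw": 0,"jaw": 0.26},{"dx": 0,"dy": 0,"dz": 1,"yaw": 0,"jaw": 0.26}])

```text
time_s: 13.95
tool_pos: [584.8, -252.7, 50.2]
eef_rot: [0.747, 0.665, 0.0, 0.0]
ft_force: [0.1, 1.2, -0.2]
grip_width: 24.1
grasp_force: 0.0
```

```bash
python3 -c "
from h import *
where(); p=robot.capture('top'); tins(p); p=robot.capture('wrist'); tins(p); save(p,'w2')"
```

```text
t 13.95 loc [  40.6 -512.4] z 50.2 ang 83.4 tilt [ 0.     0.001 -1.   ] F [ 0.1  1.2 -0.2] w 24.1 j [-0.6   0.48  1.54  0.    1.12 -0.48]
tin 0.80 [48.4 30.4] n 207 med z 17.7
tin 0.67 [-41.5  28. ] n 200 med z 17.9
tin 0.63 [  40.  -470.7] n 3382 med z 18.4
```

View pics/w2.png

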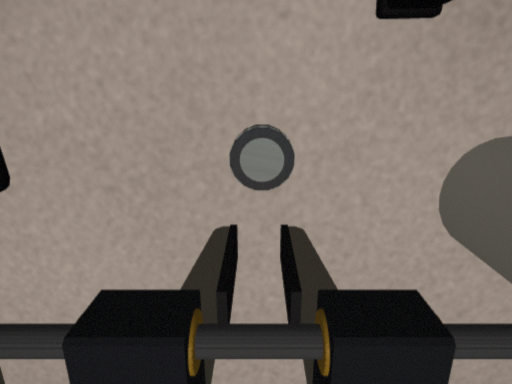

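The picture shows the third tin ahead at (262,158), lined up with the fingers and clear of the mug on the right. I push it now.

Request:
play_rows(motion=[{"dx": 0,"dy": 0,"dz": 1.1,"yaw": 0,"jaw": 0.26},{"dx": 0,"dy": 0,"dz": 1.1,"yaw": 0,"jaw": 0.26},{"dx": 0,"dy": 0,"dz": 1.1,"yaw": 0,"jaw": 0.26},{"dx": 0,"dy": 0,"dz": 1.1,"yaw": 0,"jaw": 0.26},{"dx": 0.8,"dy": 0,"dz": 0,"yaw": 0,"jaw": 0.26},{"dx": 0.8,"dy": 0,"dz": 0,"yaw": 0,"jaw": 0.26},{"dx": 0.8,"dy": 0,"dz": 0,"yaw": 0,"jaw": 0.26},{"dx": 1.3,"dy": -0.12,"dz": 0,"yaw": 0,"jaw": 0.26},{"dx": 1.3,"dy": -0.12,"dz": 0,"yaw": 0,"jaw": 0.26},{"dx": 1.3,"dy": -0.12,"dz": 0,"yaw": 0,"jaw": 0.26}])

```text
time_s: 14.98
tool_pos: [588.8, -188.4, 7.2]
eef_rot: [0.747, 0.665, 0.0, 0.0]
ft_force: [0.4, -0.6, 0.4]
grip_width: 23.8
grasp_force: 0.1
```

Request:
play_rows(motion=[{"dx": 1.3,"dy": -0.12,"dz": 0,"yaw": 0,"jaw": 0.26},{"dx": 1.3,"dy": -0.12,"dz": 0,"yaw": 0,"jaw": 0.26},{"dx": 1.3,"dy": -0.12,"dz": 0,"yaw": 0,"jaw": 0.26},{"dx": 1.3,"dy": -0.12,"dz": 0,"yaw": 0,"jaw": 0.26},{"dx": 1.3,"dy": -0.12,"dz": 0,"yaw": 0,"jaw": 0.26},{"dx": 1.3,"dy": -0.12,"dz": 0,"yaw": 0,"jaw": 0.26},{"dx": 1.3,"dy": -0.12,"dz": 0,"yaw": 0,"jaw": 0.26},{"dx": 1.3,"dy": -0.12,"dz": 0,"yaw": 0,"jaw": 0.26},{"dx": 1.3,"dy": -0.12,"dz": 0,"yaw": 0,"jaw": 0.26},{"dx": 1.3,"dy": -0.12,"dz": 0,"yaw": 0,"jaw": 0.26}])

```text
time_s: 15.82
tool_pos: [591.4, -58.1, 6.6]
eef_rot: [0.747, 0.665, -0.0, -0.0]
ft_force: [-0.0, 0.1, 0.1]
grip_width: 23.8
grasp_force: 0.2
```

Request:
play_rows(motion=[{"dx": 1.3,"dy": -0.12,"dz": 0,"yaw": 0,"jaw": 0.26},{"dx": 1.3,"dy": -0.12,"dz": 0,"yaw": 0,"jaw": 0.26},{"dx": 1.3,"dy": -0.12,"dz": 0,"yaw": 0,"jaw": 0.26},{"dx": 1.3,"dy": -0.12,"dz": 0,"yaw": 0,"jaw": 0.26},{"dx": 1.3,"dy": -0.12,"dz": 0,"yaw": 0,"jaw": 0.26},{"dx": 1.3,"dy": -0.12,"dz": 0,"yaw": 0,"jaw": 0.26},{"dx": 1.3,"dy": -0.12,"dz": 0,"yaw": 0,"jaw": 0.26},{"dx": 1.3,"dy": -0.12,"dz": 0,"yaw": 0,"jaw": 0.26},{"dx": 1.3,"dy": -0.12,"dz": 0,"yaw": 0,"jaw": 0.26},{"dx": 1.3,"dy": -0.12,"dz": 0,"yaw": 0,"jaw": 0.26}])

```text
time_s: 16.65
tool_pos: [594.4, 72.4, 6.6]
eef_rot: [0.747, 0.665, -0.0, -0.0]
ft_force: [0.1, -0.9, -0.6]
grip_width: 23.7
grasp_force: 0.2
```

```bash
python3 -c "
from h import *
where(); p=robot.capture('wrist'); tins(p)"
```

```text
t 16.65 loc [  13.  -188.3] z 6.6 ang 83.4 tilt [-0. -0. -1.] F [ 0.1 -0.9 -0.6] w 23.7 j [-0.08  0.46  1.67 -0.    1.01  0.03]
tin 0.79 [  13.2 -162.6] n 4776 med z 18.4
```

Request:
play_rows(motion=[{"dx": 1.2,"dy": -0.13,"dz": 0,"yaw": 0,"jaw": 0.26},{"dx": 1.2,"dy": -0.13,"dz": 0,"yaw": 0,"jaw": 0.26},{"dx": 1.2,"dy": -0.13,"dz": 0,"yaw": 0,"jaw": 0.26},{"dx": 1.2,"dy": -0.13,"dz": 0,"yaw": 0,"jaw": 0.26},{"dx": 1.2,"dy": -0.13,"dz": 0,"yaw": 0,"jaw": 0.26},{"dx": 1.2,"dy": -0.13,"dz": 0,"yaw": 0,"jaw": 0.26},{"dx": 1.2,"dy": -0.13,"dz": 0,"yaw": 0,"jaw": 0.26},{"dx": 1.2,"dy": -0.13,"dz": 0,"yaw": 0,"jaw": 0.26},{"dx": 1.2,"dy": -0.13,"dz": 0,"yaw": 0,"jaw": 0.26},{"dx": 1.2,"dy": -0.13,"dz": 0,"yaw": 0,"jaw": 0.26}])

```text
time_s: 17.58
tool_pos: [595.3, 193.1, 6.6]
eef_rot: [0.747, 0.665, -0.0, -0.0]
ft_force: [-0.4, 0.2, -0.3]
grip_width: 23.8
grasp_force: 0.1
```

Request:
play_rows(motion=[{"dx": 1.0,"dy": 0,"dz": 0,"yaw": 0,"jaw": 0.26},{"dx": 0.9,"dy": 0,"dz": 0,"yaw": 0,"jaw": 0.26},{"dx": 0.7,"dy": 0,"dz": 0,"yaw": 0,"jaw": 0.26},{"dx": 0.5,"dy": 0,"dz": 0,"yaw": 0,"jaw": 0.26},{"dx": 0.4,"dy": 0,"dz": 0,"yaw": 0,"jaw": 0.26},{"dx": 0.2,"dy": 0,"dz": 0,"yaw": 0,"jaw": 0.26},{"dx": 0,"dy": 0,"dz": 0,"yaw": 0,"jaw": 0.26},{"dx": -1.5,"dy": 0,"dz": 0,"yaw": 0,"jaw": 0.26},{"dx": -2,"dy": 0,"dz": 0,"yaw": 0,"jaw": 0.26},{"dx": -2,"dy": 0,"dz": 0,"yaw": 0,"jaw": 0.26}])

```text
time_s: 18.42
tool_pos: [593.0, 172.3, 6.5]
eef_rot: [0.747, 0.665, -0.0, 0.0]
ft_force: [0.7, -1.4, -0.3]
grip_width: 23.7
grasp_force: 0.0
```

Request:
play_rows(motion=[{"dx": -1,"dy": 0,"dz": -2,"yaw": 0,"jaw": 0.26},{"dx": -1,"dy": 0,"dz": -2,"yaw": 0,"jaw": 0.26},{"dx": -1,"dy": 0,"dz": -2,"yaw": 0,"jaw": 0.26},{"dx": -1,"dy": 0,"dz": -2,"yaw": 0,"jaw": 0.26},{"dx": -1,"dy": 0,"dz": -2,"yaw": 0,"jaw": 0.26},{"dx": -1,"dy": 0,"dz": -2,"yaw": 0,"jaw": 0.26},{"dx": -1,"dy": 0,"dz": -2,"yaw": 0,"jaw": 0.26},{"dx": 0,"dy": 0,"dz": 0,"yaw": 0,"jaw": 0.26},{"dx": 0,"dy": 0,"dz": 0,"yaw": 0,"jaw": 0.26},{"dx": 0,"dy": 0,"dz": 0,"yaw": 0,"jaw": 0.26}])

```text
time_s: 19.25
tool_pos: [584.4, 104.1, 145.2]
eef_rot: [0.747, 0.665, -0.001, -0.001]
ft_force: [-0.4, 0.0, 0.2]
grip_width: 23.9
grasp_force: 0.0
```

```bash
python3 -c "
from h import *
where(); p=robot.capture('top'); tins(p); save(p,'top1'); p=robot.capture('wrist'); tins(p)"
```

```text
t 19.25 loc [  -0.6 -158. ] z 145.2 ang 83.4 tilt [-0.    -0.002 -1.   ] F [-0.4  0.   0.2] w 23.9 j [-0.03  0.27  1.61  0.    1.26  0.09]
tin 0.46 [  1.7 -16.4] n 99 med z 18.0
tin 0.39 [45.5 40.6] n 68 med z 18.2
tin 0.89 [  1.2 -17.2] n 915 med z 18.2
```

View pics/top1.png

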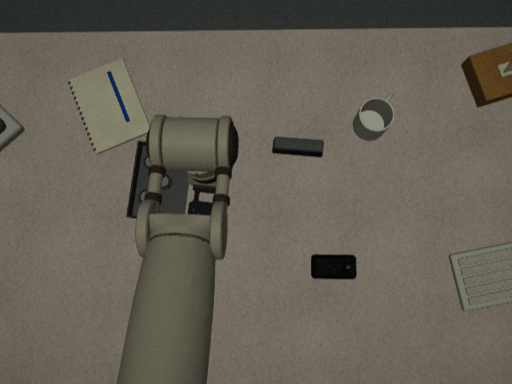

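The top view shows stapler, mouse and mug unmoved, but the arm partly hides the tray. I move the arm clear for a final check.

Request:
play_rows(motion=[{"dx": -2.5,"dy": 0,"dz": 0,"yaw": 0,"jaw": 0.26},{"dx": -2.5,"dy": 0,"dz": 0,"yaw": 0,"jaw": 0.26},{"dx": -2.5,"dy": 0,"dz": 0,"yaw": 0,"jaw": 0.26},{"dx": -2.5,"dy": 0,"dz": 0,"yaw": 0,"jaw": 0.26},{"dx": -2.5,"dy": 0,"dz": 0,"yaw": 0,"jaw": 0.26},{"dx": -2.5,"dy": 0,"dz": 0,"yaw": 0,"jaw": 0.26},{"dx": -2.5,"dy": 0,"dz": 0,"yaw": 0,"jaw": 0.26},{"dx": -1,"dy": 0,"dz": 0,"yaw": 0,"jaw": 0.26},{"dx": 0,"dy": 0,"dz": 0,"yaw": 0,"jaw": 0.26},{"dx": 0,"dy": 0,"dz": 0,"yaw": 0,"jaw": 0.26}])

```text
time_s: 20.28
tool_pos: [563.8, -78.7, 146.1]
eef_rot: [0.747, 0.665, 0.0, -0.001]
ft_force: [-0.7, 0.8, -0.7]
grip_width: 23.9
grasp_force: 0.0
```

```bash
python3 -c "
from h import *
where(); p=robot.capture('top'); tins(p); save(p,'top2')"
```

```text
t 20.28 loc [-1.000e-01 -3.419e+02] z 146.1 ang 83.4 tilt [ 0.001 -0.001 -1.   ] F [-0.7  0.8 -0.7] w 23.9 j [-0.35  0.21  1.68  0.    1.25 -0.24]
tin 0.81 [47.7 30.5] n 205 med z 17.3
tin 0.59 [-41.7  29.3] n 207 med z 18.0
tin 0.57 [-2.  -2.5] n 154 med z 0.9
```

View pics/top2.png

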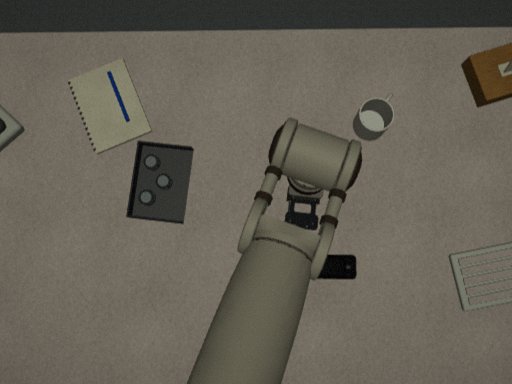

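The picture shows all three tins flat inside the tray at (151,161), (163,181) and (147,198). The mug and mouse are in place; the arm now hides the stapler, which the previous picture showed unmoved. I hand the job in.

```bash
python3 -c "
from h import *
print(robot.sign_off())"
```

```text
the job is handed in; nothing more can be done
None
```

All three tins lie flat and wholly inside the tray; the stapler, mouse and mug were left where they stood, and the job was handed in at about 20 s of the 58 s allowed.

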